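# Hold a blown jar sealed in the leak tester

## Robot

A 6-joint arm with a two-finger parallel gripper is mounted at the origin on a cart in front of the work surface, level with it; the furniture and walls round the work are solid. World frame = base frame: x ahead of the robot, y to its left, z up, the work surface at z = 0. Lengths are in mm, angles in degrees, forces in N, time in s.
With the tool pointing down it reaches from about 250 to 775 mm from the base axis. Payload 8.9 kg.
Tool frame: the origin (TCP) lies at the very end of the fingers, on their centre line; the grasp point (between the pads) lies 19 mm behind it; z points along the fingers, y is the line along which they close (so a half turn about z gives the same grasp; the last joint's range is limited). The gripper opens to 85 mm and grips with 20 to 120 N. Pads are 22 mm wide; open, the fingers measure 114 mm over their backs; the gripper's body (76 mm by 85 mm) begins 54 mm behind the grasp point. The pads swing forward as they close: fully open they stand 13 mm farther back than shut.
Start: joints at [68.165, 16.656, -8.789, 64.555, 0, 82.019], TCP at [125.706, 509.727, 231.305] pointing down, gripper open.
Joint ranges: [-144.48, 144.48], [-52.06, 99.96], [-74.48, 78.29], [-112.23, 115.85], [-86.99, 84.42], [-180, 180]. Speed limits (degrees/s): [127.2, 127.2, 159.86, 180, 180, 180].

## Interface

Orientations are given as [roll, pitch, yaw] about the fixed x, y, z axes, in that order (R = Rz(yaw) Ry(pitch) Rx(roll)).
In Python, from plant import robot gives the robot as it stands.
- The arm moves only by the tool carry_out, never from a script. Its argument "plan" is a list of rows, each a list of 6 numbers: the shift along the world's x, y, z in cm, then the turn, a rotation vector about the world's x, y, z in rad. In form: [[x, y, z, ax, ay, az], ...]. A call has 1 to 12 rows; each row is the pose to reach, as a shift and turn from the pose commanded when the call began; what a row does not reach only later rows make up. A row lasts 1/8 s, in which the tool goes at most 62.5 mm and 10.7 degrees, less where a joint would pass 70% of its speed; a pose out of reach is approached as far as the arm can. A call with a gripper value outside its range is refused whole. "gripper" is the opening, from 0 (shut) to 1 (fully open), set as the call begins (left out, the last holds). The fingers move at their own pace and stop on an object; "newtons" is the grip in N (left out, the last holds). Time passes only in rows, so rows that repeat a pose let the fingers close. It gives the time, the measured TCP pose, the force, the opening and the grip force at its end, in the units of the state.
- robot.observe(): the state, without advancing time (a new reading comes with each control period).
- robot.grab_frame(name): name is "scene" or "side" or "wrist"; returns a dict with "frame" (400x640x3 uint8, blue, green, red), "intrinsics" (3x3 intrinsics, pixels), "k1" (the pictures are not rectified: a ray, as slopes to the right and down, at radius r is drawn at 1 + k1 r^2 times it, then the intrinsics apply), "R" (3x3) and "t" (3): a world point X has camera coordinates R X + t. Camera axes: x right, y down, z forward; pixel columns grow to the right and rows downward; lengths in mm; the calibration is good to about 2 mm. A picture is of the moment at which its call begins. There is no depth.
- robot.hand_in(): hands the job in; it is judged then, once.
The state is a dict: "t": time; "qpos": joint angles; "joint_velocities": joint speeds; "joint_torque": joint torques, N m; "position": TCP position; "ee_rot": TCP orientation; "ft_force": force on the tool from outside, world axes, zero at the start; "torque": the same for the moment, N m; "grip_width": finger opening in mm; "grip_force": force on a finger pad.
Only numpy, scipy, OpenCV 4.12 (cv2) and the standard library are available. Lean on these libraries where they do the work, as an engineer would, in place of code of your own. Each camera call takes 0.05 s, during which the arm holds its last target. There are 200 camera calls.

## Task

Leak-test the small open jar that stands clear beside the tester: stand it upright in the round nest of the tester's shuttle, let it go, and slide the shuttle by its grip post all the way in under the press head. Then bring the ball-ended lever down until the lever is level, which presses the sprung rubber seal onto the jar's rim, and hold it there for three seconds; pressing well past level cracks the rim. The program finishes while still holding the lever level against its spring; leave everything else on the bench where it is.

Things in the scene. Friction and masses are not known exactly. Their poses are not given: they have to be found in the camera images.
- jar_mid (a point): the work piece: a small open-topped jar of thin tinted glass with a slightly flared rim, 57 mm wide at the rim, about 52 mm at the foot, 62 mm high, 0.06 to 0.12 kg, upright on the clear bench left or right of the tester (not the ones back by the rod boxes). This point is its centre, half-way up (31 mm above its foot). Take it from above at about half height.
- fixture: the bolted-down leak tester; base plate 120 x 325 mm (165 under the column), 12 mm thick. Origin on the bench below the press head's axis; x points from the operator's side to the column, y along the guide rods to the loading end, z up. In mm: column x 55 to 100, y -33 to 33; head x -35 to 100, y -33 to 33, z 152 to 235; ram top z 252; gauge on the column up to z 298; rod end blocks up to z 40
- nest (a point): centre of the nest's floor on the shuttle, 36 mm above the bench, axes as the tester's; it lies 150 mm less the shuttle's reading from the head's axis along the tester's +y. The nest is a white ring, inside radius 28.5 mm (32 mm at the mouth), outside 37 mm, 11 mm high: the jar's foot enters with 2.5 mm to spare all round. The shuttle block under it is 90 x 96 mm
- grip_post (a point): middle of the black upright grip post on the shuttle's tongue, 130 mm from the nest along the tester's +y and 58 mm above the bench. The post is 13 mm thick, its head 19 mm wide with the top 76 mm above the bench. Take it between the fingers or push on its outer side
- shuttle_travel (a joint): travel of the shuttle in m along the tester's -y: 0 fully out, 0.15 home against the stop with the nest under the seal. It starts 0 to 0.025 in, takes about 1.5 N to slide and stays where it is left.
- lever_ball (a point): centre of the black ball, 30 mm in diameter, at the end of the steel lever (11 mm rod). The lever turns about the tester's y axis through lever_pivot, 160 mm from the ball; at rest it rises 0.6 rad above level towards the operator (tester's -x): the ball then stands 290 mm above the bench, 200 mm when level
- lever_pivot (a point): axis of the lever at the height of the rod's middle plane: 40 mm behind the head's axis along the tester's +x, 52 mm along its -y, 200 mm above the bench. It is level with the ball's centre when the lever is level.
- lever_angle (a joint): angle in rad by which the lever has been brought down: 0 at rest, 0.6 level, 0.85 end stop. A spring brings it back up; the push needed at the ball is about 2 N at rest and 6 N when level with the seal on a jar. The seal goes down 30 mm per rad and meets the rim of a seated jar at about 0.4 rad
- seal_squeeze (a joint): squeeze of the seal's spring in m: 0 hanging free, about 0.006 with the lever level on a seated jar; 2 N to begin and 2 N more for each mm. The seal is a rubber disc 68 mm wide, its underside 110 mm above the bench at rest; the rim of a seated jar is at 98 mm.
- lever: the lever's rod and ball as one part, which the robot must bear on at the end; origin on the lever's axis, in the head's middle plane
- seal: the rubber disc of the seal that presses on the jar's rim; its axis is the head's axis
- jar: the same jar; origin at the centre of its foot
- frit_jar: the other jar of this size: 59 mm wide, 78 mm high, closed with a ribbed screw lid; a bystander; origin at the middle of its underside
- beaker: bystander: glass beaker 69 mm wide and 100 mm high with glass scraps in it; origin at the middle of its underside
- cork_0: bystander: loose cork stopper 28 mm wide, 26 mm high; origin at the middle of its underside
- cork_1: bystander: loose cork stopper 24 mm wide, 22 mm high; origin at the middle of its underside
- tongs: bystander: crossed steel tongs lying flat, 182 mm long, 14 mm high; origin at the middle of its underside
- file: bystander: glass-cutting file with wooden handle, 200 mm long, 20 mm high; origin at the middle of its underside
- brush: bystander: bench brush, 189 mm long, 23 mm high; origin at the middle of its underside
Not all that is in view belongs to the job. What is shaped like the jar but orange is not meant.

How it is judged:
By the outcome, as a careful person would: the job done as asked, in the order asked, and still so for the second after the job is handed in, while the arm keeps its last pose, push and grip.
It also fails if it takes over 72 s, if anything falls off the work surface, if the arm or the gripper's body presses on something with over 40 N, if the wrist force passes 120 N, or if a joint passes its speed limit or range.

## Working session

There is one attempt and no reset: what is moved stays moved. The work goes in short steps, Python scripts to look and compute and a tool call to move; the robot and the scene stay as the last step left them, time stands still between calls to the robot, and variables do not carry over. Pictures are saved under pics/ and viewed, at most 10 in all, crops included, and the job is handed in when it is done.

Besides the shell and the picture viewer there is one more tool, called after ">>>" by a JSON object that holds its "method" and its "body", one argument or row to a line. carry_out: Moves the arm, as the interface text tells. Its arguments: {"type":"object","properties":{"plan":{"type":"array","items":{"type":"array","items":{"type":"number"}}},"gripper":{"type":"number"},"newtons":{"type":"number"}},"required":["plan"]}

```bash
mkdir -p pics
cat > h.py <<'E'
import numpy as np, cv2
from plant import robot
def grab(n,save=None):
    f=robot.grab_frame(n)
    if save: cv2.imwrite('pics/'+save,f['frame'])
    return f
def ray(f,u,v):
    K=np.array(f['intrinsics'],float); k=f['k1']
    d=np.array([(u-K[0,2])/K[0,0],(v-K[1,2])/K[1,1]]); s=d.copy()
    for _ in range(30): s=d/(1+k*(s@s))
    R=np.array(f['R']);t=np.array(f['t'])
    return -R.T@t, R.T@np.array([s[0],s[1],1.])
def onz(f,u,v,z):
    c,d=ray(f,u,v); return c+d*(z-c[2])/d[2]
def proj(f,X):
    K=np.array(f['intrinsics'],float)
    c=np.array(f['R'])@np.array(X,float)+np.array(f['t']); s=c[:2]/c[2]
    s=s*(1+f['k1']*(s@s)); return np.array([K[0,0]*s[0]+K[0,2],K[1,1]*s[1]+K[1,2]])
def tri(a,b):
    (c1,d1),(c2,d2)=ray(*a),ray(*b)
    s=np.linalg.lstsq(np.c_[d1,-d2],c2-c1,rcond=None)[0]
    p,q=c1+d1*s[0],c2+d2*s[1]; return (p+q)/2,np.linalg.norm(p-q)
E
python3 - <<'E'
from h import *
for n in ['scene','side']:
    f=grab(n,n+'0.png'); print(n,-np.array(f['R']).T@f['t'],np.array(f['R'])[2])
print(robot.observe())
E
```

```text
scene [  45.08517376 -846.62004428 1312.36561239] [ 0.33587126  0.56170536 -0.75609363]
side [ 163.99514642 1103.28570196  944.47497276] [ 0.29469037 -0.78721212 -0.54171456]
{'t': 0.1, 'qpos': array([ 6.81644733e+01,  1.66863037e+01, -8.82605309e+00,  6.45535227e+01,
        1.38136643e-03,  8.20178560e+01]), 'joint_velocities': array([ 0.0062347 , -0.04628179,  0.12666712, -0.02064967,  0.00298703,
        0.01429836]), 'joint_torque': array([ 1.29786949e-03, -5.37977493e+01,  3.31917286e+01,  9.35819058e-03,
       -2.14421934e-04,  1.47116214e-05]), 'position': array([125.5596678 , 509.37644897, 230.78875733]), 'ee_rot': array([-1.79934951e+02, -1.05162997e-02,  1.66146611e+02]), 'ft_force': array([-0.40341711,  0.45088656,  0.45931922]), 'torque': array([ 0.04212659, -0.00559553, -0.02344444]), 'grip_force': 0.0, 'grip_width': 85.32658501557029}
```

View pics/scene0.png

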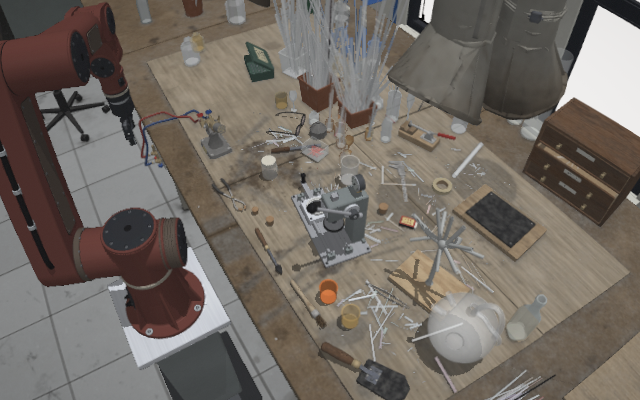

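View pics/side0.png

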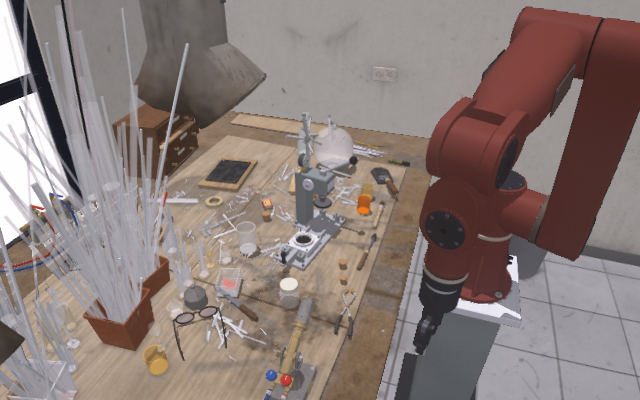

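The scene view shows the tester at about (335,220), an orange jar-shaped thing at (328,292), an amber glass jar at (349,317), another amber jar back by the rod boxes at (281,100) and a white-lidded jar at (269,167). The amber one at (349,317) fits: it is tinted, open and clear beside the tester. I'll confirm with an enlarged crop.

Run:
```python
from h import *
a=cv2.imread('pics/scene0.png')[160:340,260:400]; b=cv2.imread('pics/side0.png')[130:280,270:400]
a=cv2.resize(a,(420,540),interpolation=cv2.INTER_CUBIC); b=cv2.resize(b,(380,438),interpolation=cv2.INTER_CUBIC)
c=np.zeros((540,800,3),np.uint8); c[:,:420]=a; c[:438,420:]=b; cv2.imwrite('pics/c1.png',c)
```

```text
(no output)
```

View pics/c1.png

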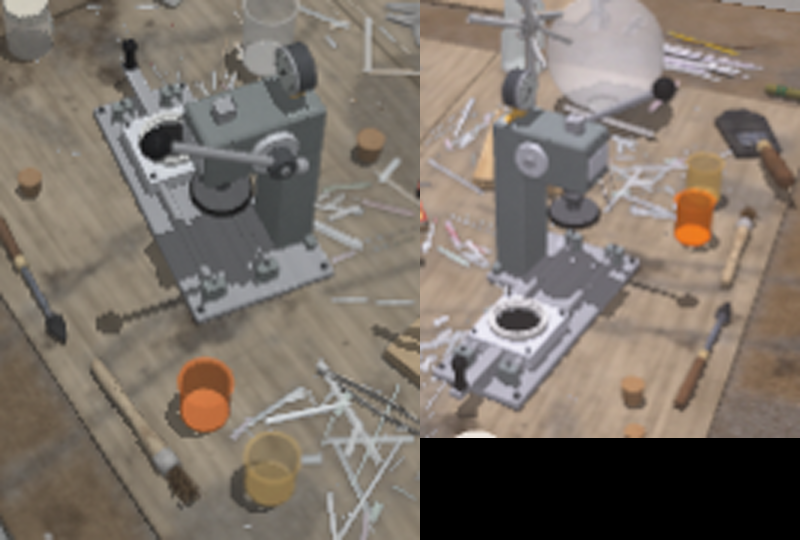

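The crop confirms it: the amber open-topped jar has its rim centre at about scene (350.7,311.7) and side (367.5,186). The opaque orange one next to it is not meant. Now I'll measure the points.

Run:
```python
from h import *
s=grab('scene');d=grab('side')
def mask(f,box,fn):
    x0,y0,x1,y1=box; im=f['frame'][y0:y1,x0:x1]; hsv=cv2.cvtColor(im,cv2.COLOR_BGR2HSV).astype(int)
    m=fn(hsv).astype(np.uint8); n,l,st,c=cv2.connectedComponentsWithStats(m)
    i=1+np.argmax(st[1:,4]); return c[i]+[x0,y0], st[i]+[x0,y0,0,0,0]
dark=lambda h:h[...,2]<60
amb=lambda h:(h[...,1]>110)&(h[...,0]>14)&(h[...,0]<28)
for nm,f,b,fn in [('ballS',s,(303,197,325,216),dark),('ballD',d,(345,152,362,170),dark),('postS',s,(296,170,310,184),dark),('postD',d,(277,245,290,263),dark),('jarS',s,(336,300,364,332),amb),('jarD',d,(355,176,378,205),amb),('nestholeD',d,(290,228,320,250),dark)]:
    print(nm,*mask(f,b,fn))
p=lambda n,a,b:print(n,*tri((s,*a),(d,*b)))
p('ball',(312.3,207.7),(353.5,160.5)); p('posttop',(303.3,175.7),(283.7,254)); p('jarrim',(350.7,311.7),(367.5,185.8))
print(onz(s,350.7,311.7,62),onz(d,303.5,239.5,46),onz(s,303.3,175.7,76),onz(d,283.7,252,76))
```

```text
ballS [313.2293578  206.55045872] [307 201  14  12 109]
ballD [352.925 160.2  ] [350 157   7   7  40]
postS [302.88235294 177.67647059] [301 173   5  10  34]
postD [283.         257.14705882] [281 253   5  10  34]
jarS [349.32110092 322.44954128] [342 317  15  11 109]
jarD [367.04705882 191.75294118] [362 187  11  12  85]
nestholeD [302.91935484 239.27419355] [297 236  13   7  62]
ball [ 466.28752176 -121.32860716  288.60828304] 4.50803709660108
posttop [608.67737887 181.10611223  65.71284466] 3.233744214755265
jarrim [ 455.00577618 -349.58214408   57.50287614] 3.583722614174134
[ 455.41584197 -351.14489673   62.        ] [582.26056434  65.81053058  46.        ] [605.786626  173.2325552  76.       ] [605.66761612 183.43024283  76.        ]
```

>>> {"method": "carry_out", "body": {
  "plan": [
    [3.5, -4.5, 3, 0, 0, 0],
    [7, -9, 6, 0, 0, 0],
    [10.5, -13.5, 9, 0, 0, 0],
    [14, -18, 12, 0, 0, 0],
    [17.5, -22.5, 14, 0, 0, 0],
    [21, -27, 15, 0, 0, 0],
    [25, -31.5, 15, 0, 0, 0],
    [29, -36, 15, 0, 0, 0],
    [33, -40.5, 15, 0, 0, 0],
    [37, -44, 15, 0, 0, 0],
    [37, -44, 15, 0, 0, 0],
    [37, -44, 15, 0, 0, 0]
  ]
}}

```text
t: 1.7
position: [495.3, 69.8, 381.0]
ee_rot: [180.0, -0.1, 166.1]
ft_force: [0.9, 0.3, 0.3]
grip_width: 85.4
grip_force: 0.0
```

Run:
```python
from h import *
f=grab('wrist','w1.png');o=robot.observe()
print(o['t'],o['position'],o['ee_rot'],-np.array(f['R']).T@f['t'],np.array(f['R']))
for X in [(583,66,46),(607,183,76),(466,-121,290)]: print(X,proj(f,X))
```

```text
1.75 [495.08837109  70.28440343 381.36358285] [ 1.79991087e+02 -2.32956314e-02  1.66171992e+02] [418.52130837  89.46879549 524.65107778] [[ 2.39985718e-01  9.70776268e-01 -5.41074342e-04]
 [ 9.23727011e-01 -2.28183182e-01  3.07670027e-01]
 [ 2.98555296e-01 -7.43362173e-02 -9.51492965e-01]]
(583, 66, 46) [327.64986949 205.17413387]
(607, 183, 76) [412.89153863 208.91708487]
(466, -121, 290) [ 61.81573347 224.47515232]
```

View pics/w1.png

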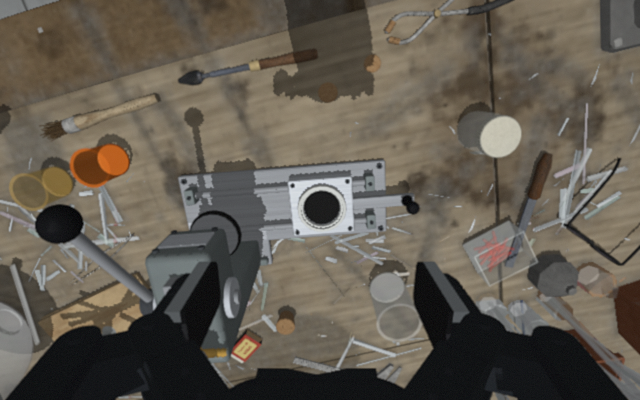

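The wrist view shows the nest hole at (322,208), the post at (411,204), the lever ball at (59,224), and the amber jar at (40,187) at the edge next to the orange one at (100,165).

Run:
```python
from h import *
f=grab('wrist')
g=cv2.cvtColor(f['frame'],cv2.COLOR_BGR2GRAY)
def blob(box,thr):
    x0,y0,x1,y1=box; m=(g[y0:y1,x0:x1]<thr).astype(np.uint8)
    c=max(cv2.findContours(m,cv2.RETR_EXTERNAL,cv2.CHAIN_APPROX_NONE)[0],key=cv2.contourArea)
    e=cv2.fitEllipse(c); return np.array(e[0])+[x0,y0],e[1],cv2.boundingRect(c)
h=blob((292,182,352,235),90);p=blob((398,190,425,218),60);b=blob((30,198,90,250),55)
print(h,p,b)
N=onz(f,*h[0],43);P=onz(f,*p[0],70);B=onz(f,*b[0],290)
print('nest',N,'post',P,np.linalg.norm((P-N)[:2]),'ball',B)
a=np.arctan2(*(P-N)[[1,0]]);print('ydir',np.degrees(a))
# base edges
E1,E2=onz(f,180,178,12),onz(f,384,160,12);print('edge',E1,E2,np.linalg.norm(E2-E1),np.degrees(np.arctan2(*(E2-E1)[[1,0]])))
y=np.array([np.cos(a),np.sin(a)]);x=np.array([y[1],-y[0]])
print('head from ball',B[:2]+92.05*x+52*y, 'dist nest', (N[:2]-(B[:2]+92.05*x+52*y))@np.c_[x,y])
J=onz(f,28,190,62);print('jar?',J,'orange',onz(f,86,167,62))
```

```text
(array([320.9489727 , 207.39103317]), (32.6879768371582, 34.92996597290039), (12, 9, 35, 34)) (array([409.79292774, 204.6236763 ]), (11.384312629699707, 21.893020629882812), (4, 5, 17, 20)) (array([ 58.52835464, 223.58090782]), (37.45401382446289, 46.59464645385742), (5, 7, 48, 38))
nest [585.13746686  55.70436658  43.        ] post [601.99088267 181.56154042  70.        ] 126.98057265786343 ball [ 464.78500765 -122.97867358  290.        ]
ydir 82.37294857204046
edge [ 495.51804672 -149.84975368   12.        ] [543.88017892 165.97549138  12.        ] 319.5066216051918 81.29395915726252
head from ball [562.92230703 -83.65599602] dist nest [  3.52210644 141.07593259]
jar? [ 451.33721872 -348.99360348   62.        ] orange [ 440.77571665 -250.5984789    62.        ]
```

>>> {"method": "carry_out", "body": {
  "plan": [
    [-0.6, -5, 0, 0, 0, 0],
    [-1.2, -10, 0, 0, 0, 0],
    [-1.8, -15, 0, 0, 0, 0],
    [-2.4, -20, 0, 0, 0, 0],
    [-3, -25, 0, 0, 0, 0],
    [-3.6, -30, 0, 0, 0, 0],
    [-4.2, -35, 0, 0, 0, 0],
    [-5, -39, -4, 0, 0, 0],
    [-5, -41.5, -9, 0, 0, 0],
    [-5, -41.5, -14, 0, 0, 0],
    [-5, -41.5, -14, 0, 0, 0],
    [-5, -41.5, -14, 0, 0, 0]
  ]
}}

```text
t: 3.3
position: [446.7, -345.1, 243.7]
ee_rot: [-179.9, 0.1, 166.2]
ft_force: [-0.2, 0.6, 0.4]
grip_width: 85.6
grip_force: 0.0
```

Run:
```python
from h import *
f=grab('wrist','w2.png');o=robot.observe()
print(o['t'],o['position'],o['ee_rot'],-np.array(f['R']).T@f['t'])
for z in (0,62): print(proj(f,(453,-350,z)))
```

```text
3.35 [ 447.01770786 -345.50028669  244.16715159] [-179.88220834    0.19671218  166.21613439] [ 369.48018786 -325.2842119   387.07593588]
[313.45704667 166.28027781]
[312.83202669 180.01205871]
```

View pics/w2.png

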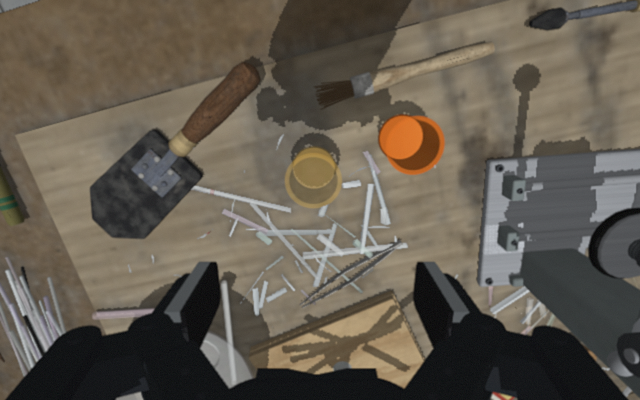

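The amber jar's rim centre is at (313,179), which agrees with (453,-350,62). The orange one at (410,140) is close on the right, so I'll turn the fingers 35° away from it.

>>> {"method": "carry_out", "body": {
  "plan": [
    [0.2, -0.2, -3, 0, 0, -0.15],
    [0.4, -0.3, -6, 0, 0, -0.3],
    [0.6, -0.45, -9, 0, 0, -0.45],
    [0.6, -0.45, -12, 0, 0, -0.6],
    [0.6, -0.45, -14, 0, 0, -0.6],
    [0.6, -0.45, -14, 0, 0, -0.6],
    [0.6, -0.45, -14, 0, 0, -0.6]
  ]
}}

```text
t: 4.22
position: [453.0, -350.7, 103.4]
ee_rot: [180.0, 0.2, 131.8]
ft_force: [0.8, -0.8, -0.1]
grip_width: 85.4
grip_force: 0.0
```

Run:
```python
from h import *
f=grab('wrist','w3.png');o=robot.observe()
print(o['t'],o['position'],o['ee_rot'],-np.array(f['R']).T@f['t'])
im=f['frame'];hsv=cv2.cvtColor(im,cv2.COLOR_BGR2HSV).astype(int)
for z in (0,62): print(proj(f,(453,-350,z)))
c=o['position'];print('tcp',proj(f,c))
```

```text
4.275 [ 452.87109928 -350.64263956  103.28233009] [1.79990363e+02 1.78921761e-01 1.31798006e+02] [ 399.81033956 -290.59539509  246.65768356]
[316.57549337 196.92860429]
[316.59155887 229.09875608]
tcp [315.50990461 264.26163865]
```

View pics/w3.png

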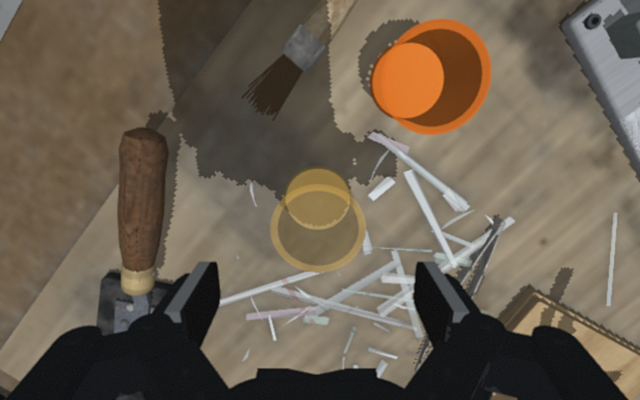

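The rim centre is at (318,228) and the foot at (319,198), both within about 1 mm of the estimate. Descending to close on the jar.

>>> {"method": "carry_out", "body": {
  "plan": [
    [0, 0, -3, 0, 0, 0],
    [0, 0, -6, 0, 0, 0],
    [0, 0, -8, 0, 0, 0],
    [0, 0, -8.8, 0, 0, 0],
    [0, 0, -8.8, 0, 0, 0],
    [0, 0, -8.8, 0, 0, 0]
  ]
}}

```text
t: 5.03
position: [452.4, -350.4, 14.5]
ee_rot: [180.0, 0.1, 131.8]
ft_force: [-0.7, -0.4, 0.4]
grip_width: 85.4
grip_force: 0.0
```

>>> {"method": "carry_out", "body": {
  "plan": [
    [0, 0, 0, 0, 0, 0],
    [0, 0, 0, 0, 0, 0],
    [0, 0, 0, 0, 0, 0],
    [0, 0, 0, 0, 0, 0],
    [0, 0, 0, 0, 0, 0],
    [0, 0, 0, 0, 0, 0],
    [0, 0, 0, 0, 0, 0]
  ],
  "gripper": 0.45,
  "newtons": 25
}}

```text
t: 5.9
position: [452.2, -350.1, 14.0]
ee_rot: [180.0, 0.1, 131.8]
ft_force: [0.4, 1.6, 6.1]
grip_width: 55.0
grip_force: 25.4
```

>>> {"method": "carry_out", "body": {
  "plan": [
    [0, 0, 5, 0, 0, 0],
    [0, 0, 10, 0, 0, 0],
    [-3, 5, 14, 0, 0, 0],
    [-7, 9, 17, 0, 0, 0],
    [-9.5, 14, 20, 0, 0, 0],
    [-10, 20, 22, 0, 0, 0.15],
    [-10, 26, 24, 0, 0, 0.3],
    [-9, 31, 24, 0, 0, 0.45],
    [-5, 35.5, 24, 0, 0, 0.6],
    [0, 39, 24, 0, 0, 0.7],
    [4.5, 40.5, 24, 0, 0, 0.7],
    [4.5, 40.5, 24, 0, 0, 0.7]
  ]
}}

```text
t: 7.4
position: [498.6, 56.4, 252.3]
ee_rot: [180.0, -0.0, 172.0]
ft_force: [-0.7, 1.2, -0.5]
grip_width: 54.3
grip_force: 27.2
```

>>> {"method": "carry_out", "body": {
  "plan": [
    [0, 0, 0, 0, 0, 0],
    [0, 0, 0, 0, 0, 0]
  ]
}}

```text
t: 7.65
position: [495.8, 54.8, 253.5]
ee_rot: [-180.0, -0.0, 171.8]
ft_force: [0.7, 0.1, -0.7]
grip_width: 54.9
grip_force: 27.2
```

Run:
```python
from h import *
f=grab('wrist','w4.png');s=grab('scene');d=grab('side');o=robot.observe()
print(o['t'],o['position'],o['ee_rot'],o['grip_width'])
p=o['position'];print('tcp',proj(f,p),'rim',proj(f,p+[0,0,47]),'foot',proj(f,p-[0,0,15]))
N=(585.1,55.7,43)
print('nest', proj(f,N),proj(s,N),proj(d,N))
```

```text
7.8 [496.27189241  54.81500478 253.70080539] [1.79997195e+02 3.11352530e-02 1.71830605e+02] 54.441824843150975
tcp [315.3562716  264.89809716] rim [314.89549654 332.24694261] foot [315.45427746 250.58859064]
nest [327.78963773 242.14156408] [315.61139499 205.54827692] [303.79887963 238.30660375]
```

View pics/w4.png

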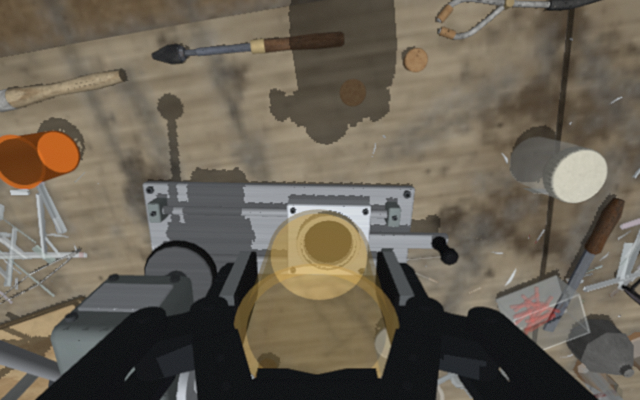

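The jar hangs upright with its foot ellipse at (319,255), and the nest hole shows through the glass at (330,243). Next I'll move it over the nest, low, and compare the two in one picture.

>>> {"method": "carry_out", "body": {
  "plan": [
    [3, 0, -1, 0, 0, 0],
    [6, 0, -3, 0, 0, 0],
    [8.8, 0, -6, 0, 0, 0],
    [8.8, 0, -9.5, 0, 0, 0],
    [8.8, 0, -12.5, 0, 0, 0],
    [8.8, 0, -15, 0, 0, 0],
    [8.8, 0, -15.3, 0, 0, 0],
    [8.8, 0, -15.3, 0, 0, 0],
    [8.8, 0, -15.3, 0, 0, 0]
  ]
}}

```text
t: 8.93
position: [585.5, 55.1, 101.7]
ee_rot: [180.0, 0.1, 171.9]
ft_force: [0.2, 0.0, -0.7]
grip_width: 54.7
grip_force: 27.2
```

Run:
```python
from h import *
f=grab('wrist');s=grab('scene');d=grab('side');o=robot.observe()
print(o['t'],o['position'],o['ee_rot'],o['grip_width'])
p=o['position'];print('tcp',proj(f,p),'foot',proj(f,p-[0,0,15]))
N=(585.1,55.7,43);print('nest', proj(f,N))
a=cv2.resize(f['frame'][150:400,190:450],(520,500),interpolation=cv2.INTER_CUBIC)
b=cv2.resize(d['frame'][200:270,270:340],(280,280),interpolation=cv2.INTER_CUBIC)
c=np.zeros((560,800,3),np.uint8);c[:500,:520]=a;c[:280,520:]=b;c[280:,520:]=cv2.resize(s['frame'][160:230,285:355],(280,280),interpolation=cv2.INTER_CUBIC)
cv2.imwrite('pics/c5.png',c)
```

```text
9.075 [585.2160058   55.21168415 101.15667236] [1.79991592e+02 7.81626309e-02 1.71877436e+02] 54.8779856307307
tcp [315.19616342 262.69042862] foot [315.2966578  248.53262314]
nest [316.24079193 217.89449808]
```

View pics/c5.png

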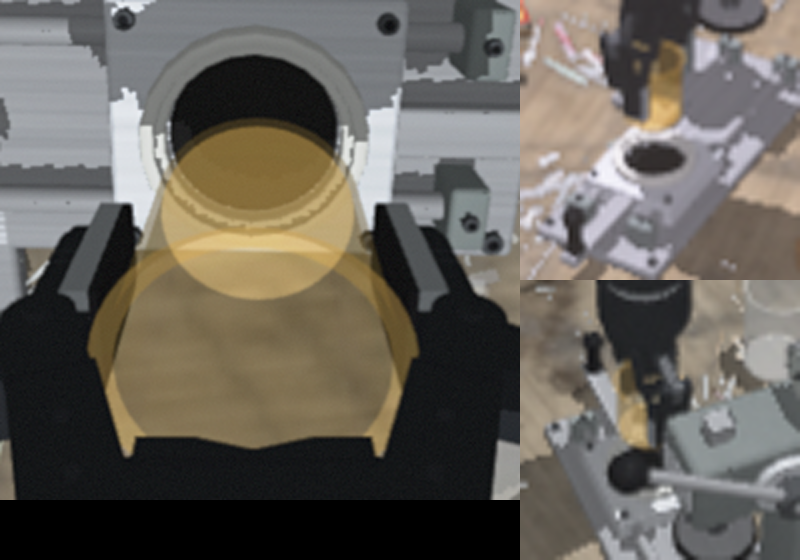

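The foot ellipse centre is at full-frame (319,254.5), the nest hole at (317,216.7) and the ring's outer outline at (316.5,215.5). I'll compute the offset between them.

Run:
```python
from h import *
f=grab('wrist')
F=onz(f,319,254.5,87.2)
for n in [(317,216.7,43),(316.5,215.5,47)]:
    N=onz(f,*n);print(F,N,N-F)
for dx,dy,r,z in [(0,0,37,47)]:
    a=np.linspace(0,6.28,60);P=np.array([proj(f,N+[r*np.cos(t),r*np.sin(t),0]) for t in a]);print(P.min(0),P.max(0))
P=np.array([proj(f,F+[26*np.cos(t),26*np.sin(t),0]) for t in a]);print(P.min(0),P.max(0))
```

```text
[587.75988646  56.81118189  87.2       ] [583.78303487  56.39702352  43.        ] [ -3.9768516   -0.41415837 -44.2       ]
[587.75988646  56.81118189  87.2       ] [581.41158536  56.4124485   47.        ] [ -6.3483011  -0.3987334 -40.2      ]
[257.32831428 156.99841154] [375.73994238 267.91860338]
[268.84541236 207.19496603] [369.22592077 297.51881189]
```

Run:
```python
from h import *
f=grab('wrist')
a,b=onz(f,319,209,87.2),onz(f,319,300,87.2);print('foot',a,b,(a+b)/2)
l,r=onz(f,270.5,254.5,87.2),onz(f,367.5,254.5,87.2);print('footLR',l,r,(l+r)/2)
print('nest near outer',onz(f,316.5,163,47)+[37,0,0],'near inner',onz(f,317,177.5,47)+[32,0,0],onz(f,317,177.5,44)+[28.5,0,0])
l,r=onz(f,259,217,47),onz(f,374,217,47);print(l,r,(l+r)/2,np.linalg.norm(r-l))
# gray profile along column 317 and rows
g=cv2.cvtColor(f['frame'],cv2.COLOR_BGR2GRAY);print(g[155:212:1,317])
```

```text
foot [562.74608284  60.31243825  87.2       ] [614.77109313  53.01506584  87.2       ] [588.75858798  56.66375205  87.2       ]
footLR [583.98463912  31.9839718   87.2       ] [591.07474635  81.68750162  87.2       ] [587.52969273  56.83573671  87.2       ]
nest near outer [585.17085504  61.14592024  47.        ] near inner [589.0060971   60.18966891  47.        ] [586.27382105  60.08494428  44.        ]
[577.10117464  20.66699008  47.        ] [587.26456345  91.91610198  47.        ] [582.18286905  56.29154603  47.        ] 71.97034402732494
[124 125 126 128 128 126 126 124 118 111 109 112 117 129 131 131 128 126
 124 121 126 125 118  65  21  14  20  20  21  21  20  22  16  19  23  19
  19  21  20  19  16  19  17  18  21  20  21  16  17  19  14  20  20  26
  43  51  50]
```

>>> {"method": "carry_out", "body": {
  "plan": [
    [-0.33, -0.04, -1, 0, 0, 0],
    [-0.33, -0.04, -2.5, 0, 0, 0],
    [-0.33, -0.04, -3.3, 0, 0, 0],
    [-0.33, -0.04, -3.3, 0, 0, 0],
    [-0.33, -0.04, -3.3, 0, 0, 0]
  ]
}}

```text
t: 9.8
position: [581.6, 54.8, 67.4]
ee_rot: [-180.0, 0.0, 171.9]
ft_force: [0.0, -0.2, -0.6]
grip_width: 54.8
grip_force: 27.2
```

Run:
```python
from h import *
f=grab('wrist');d=grab('side');s=grab('scene');o=robot.observe()
print(o['t'],o['position'],o['ft_force'])
a=cv2.resize(f['frame'][150:350,220:420],(600,600),interpolation=cv2.INTER_CUBIC)
c=np.zeros((600,800,3),np.uint8);c[:,:600]=a
c[:200,600:]=cv2.resize(d['frame'][215:265,280:330],(200,200),interpolation=cv2.INTER_CUBIC)
c[200:400,600:]=cv2.resize(s['frame'][175:225,290:340],(200,200),interpolation=cv2.INTER_CUBIC)
cv2.imwrite('pics/c6.png',c)
```

```text
9.95 [581.75108531  54.80469928  67.67655381] [-0.36985461 -0.28029937 -1.44857304]
```

View pics/c6.png

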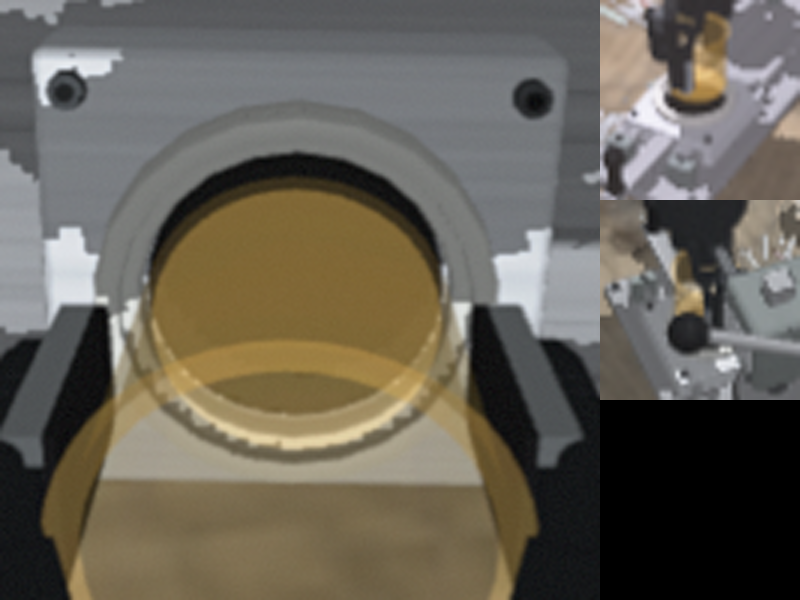

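Run:
```python
from h import *
f=grab('wrist')
q=lambda u,v,z: onz(f,220+u/3,150+v/3,z)
y=np.array([.143,.99,0]);x=np.array([.99,-.143,0])
for n,u,v,z in [('outer near',297,102,47),('outer far',295,462,47),('inner near',297,153,47),('inner near lo',297,153,44),('foot near',297,178,53.7),('foot far',295,450,53.7),('outL',97,290,47),('outR',497,290,47),('footL',150,313,53.7),('footR',444,313,53.7)]:
    p=q(u,v,z);print(n,p@x,p@y)
```

```text
outer near 534.3769087090377 139.3143457019324
outer far 605.2869766530205 139.22356902698664
inner near 543.4073602947514 139.35076347865092
inner near lo 544.4081502280208 139.37598455852407
foot near 545.5228892007669 139.31202872603393
foot far 597.9684318888387 139.16350238184125
outL 569.295060662854 103.69330413460935
outR 569.1687444773434 175.21780928885158
footL 570.3651118278367 114.00922267265688
footR 570.275177029923 164.81644389226483
```

>>> {"method": "carry_out", "body": {
  "plan": [
    [-0.03, 0, -0.4, 0, 0, 0],
    [-0.03, 0, -0.8, 0, 0, 0],
    [-0.03, 0, -1.2, 0, 0, 0],
    [-0.03, 0, -1.5, 0, 0, 0],
    [-0.03, 0, -1.6, 0, 0, 0],
    [-0.03, 0, -1.6, 0, 0, 0]
  ]
}}

```text
t: 10.75
position: [581.4, 54.8, 51.3]
ee_rot: [180.0, 0.0, 171.9]
ft_force: [2.0, 0.5, -0.3]
grip_width: 54.4
grip_force: 27.0
```

>>> {"method": "carry_out", "body": {
  "plan": [
    [0, 0, -0.1, 0, 0, 0],
    [0, 0, -0.2, 0, 0, 0],
    [0, 0, -0.2, 0, 0, 0]
  ]
}}

```text
t: 11.12
position: [581.9, 54.8, 50.0]
ee_rot: [180.0, 0.1, 171.9]
ft_force: [1.3, 0.0, 5.9]
grip_width: 54.8
grip_force: 26.9
```

Contact came at TCP height 50 mm, so the foot is at 36 mm and seated on the nest floor. Releasing, then rising straight up.

>>> {"method": "carry_out", "body": {
  "plan": [
    [0, 0, 0.1, 0, 0, 0],
    [0, 0, 0.1, 0, 0, 0],
    [0, 0, 0.1, 0, 0, 0],
    [0, 0, 0.1, 0, 0, 0],
    [0, 0, 0.1, 0, 0, 0],
    [0, 0, 0.1, 0, 0, 0]
  ],
  "gripper": 1
}}

```text
t: 11.88
position: [581.0, 54.8, 50.3]
ee_rot: [-180.0, -0.0, 171.9]
ft_force: [0.2, -0.5, 0.4]
grip_width: 85.6
grip_force: 0.0
```

>>> {"method": "carry_out", "body": {
  "plan": [
    [0, 0, 2, 0, 0, 0],
    [0, 0, 5, 0, 0, 0],
    [0, 0, 8, 0, 0, 0],
    [-3, 0, 11, 0, 0, 0],
    [-7, 0, 13, 0, 0, 0],
    [-7, 0, 13, 0, 0, 0],
    [-7, 0, 13, 0, 0, 0]
  ]
}}

```text
t: 12.75
position: [511.7, 54.8, 180.4]
ee_rot: [180.0, 0.1, 171.9]
ft_force: [-0.3, 0.1, -0.6]
grip_width: 85.5
grip_force: 0.0
```

Run:
```python
from h import *
f=grab('wrist','w7.png');o=robot.observe()
print(o['t'],o['position'],o['ee_rot'])
y=np.array([.143,.99,0])
N=np.array([585.,55.5,36]);print(proj(f,N),proj(f,N+[0,0,62]),proj(f,N+130*y+[0,0,40]))
```

```text
12.8 [511.70482062  54.77710699 180.00171603] [1.79998667e+02 1.52005268e-02 1.71872075e+02]
[327.45969182 256.80840388] [329.91780367 294.60833687] [483.38898328 279.26136135]
```

View pics/w7.png

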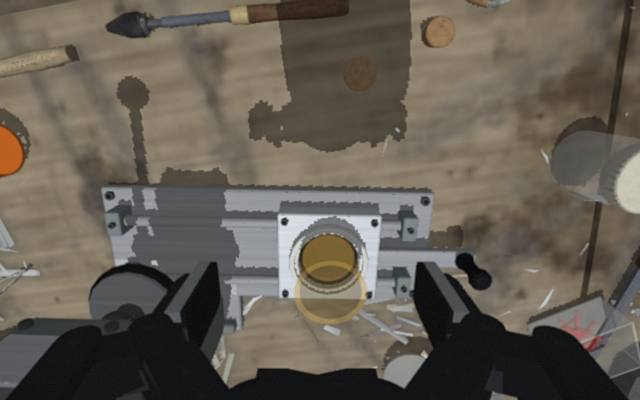

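The jar stands upright in the nest, with its foot at (328,258) and rim at (331,292), matching a nest at (585,55.5). The post head is at about (480,278). Computing the tester's axis and post numerically from here.

Run:
```python
from h import *
f=grab('wrist');s=grab('scene');d=grab('side')
g=cv2.cvtColor(f['frame'],cv2.COLOR_BGR2GRAY)
m=(g[245:298,448:500]<45).astype(np.uint8)
c=max(cv2.findContours(m,0,1)[0],key=cv2.contourArea)
r=cv2.boundingRect(c);e=cv2.minAreaRect(c);print(r[0]+448,r[1]+245,r[2:],e)
# far end of the blob = head: pixels within lower-right part
yy,xx=np.nonzero(m);t=xx+yy;k=t>np.percentile(t,50);h=(xx[k].mean()+448,yy[k].mean()+245)
N=np.array([585,55.5,0])
P=onz(f,*h,71);print('head px',h,P,np.linalg.norm((P-N)[:2]),np.degrees(np.arctan2(*(P-N)[[1,0]])))
A,B=onz(f,103,188,12),onz(f,433,190,12);print('edge',A,B,np.linalg.norm(A-B),np.degrees(np.arctan2(*(B-A)[[1,0]])))
def dk(f,x0,y0,x1,y1,thr):
    g=cv2.cvtColor(f['frame'],cv2.COLOR_BGR2GRAY)[y0:y1,x0:x1];n,l,st,c=cv2.connectedComponentsWithStats((g<thr).astype(np.uint8));i=1+np.argmax(st[1:,4]);return c[i]+[x0,y0],st[i]
print(dk(s,303,197,322,216,50),dk(d,345,152,362,170,50))
a=dk(s,303,197,322,216,50)[0];b=dk(d,345,152,362,170,50)[0];print('ball',tri((s,*a),(d,*b)),onz(s,*a,290),onz(d,*b,290))
```

```text
456 253 (36, 37) ((24.660316467285156, 26.747699737548828), (43.1737174987793, 19.357484817504883), 46.46879959106445)
head px (np.float64(477.0432692307692), np.float64(282.3581730769231)) [608.9566204  180.93289088  71.        ] 127.70015573396904 79.18721152182252
edge [ 493.64656768 -150.62041046   12.        ] [540.73983014 164.65102508  12.        ] 318.76927931851014 81.50433203602587
(array([311.45205479, 207.79452055]), array([ 4,  7, 10,  9, 73], dtype=int32)) (array([353.0625 , 160.34375]), array([ 5,  5,  7,  7, 32], dtype=int32))
ball (array([ 465.91606076, -120.07420938,  288.92104536]), np.float64(0.9247534950360284)) [ 465.97179764 -120.70398062  290.        ] [ 464.91135877 -117.73189046  290.        ]
```

>>> {"method": "carry_out", "body": {
  "plan": [
    [2, 4, 2, 0, 0, 0],
    [4, 8, 2, 0, 0, 0],
    [6, 12, 2, 0, 0, 0],
    [8, 15, 2, 0, 0, 0],
    [10.1, 17.3, 0, 0, 0, 0],
    [10.1, 17.3, -4, 0, 0, 0],
    [10.1, 17.3, -8, 0, 0, 0],
    [10.1, 17.3, -11, 0, 0, 0],
    [10.1, 17.3, -12.4, 0, 0, 0],
    [10.1, 17.3, -12.4, 0, 0, 0]
  ],
  "gripper": 0,
  "newtons": 20
}}

```text
t: 14.2
position: [611.7, 227.7, 55.4]
ee_rot: [-180.0, -0.1, 171.9]
ft_force: [-0.1, 0.3, 0.9]
grip_width: -0.0
grip_force: 0.0
```

Run:
```python
from h import *
f=grab('wrist','w8.png');o=robot.observe();print(o['t'],o['position'],o['ft_force'],o['grip_width'])
g=cv2.cvtColor(f['frame'],cv2.COLOR_BGR2GRAY)
for P in [(606,183,76),(606,183,58),(606,183,45),o['position']]:print(P,proj(f,P))
m=(g[140:340]<40).astype(np.uint8)
n,l,st,c=cv2.connectedComponentsWithStats(m)
for i in range(1,n):
    if st[i,4]>60:print(st[i],c[i])
```

```text
14.25 [612.4972986  227.87076599  56.60124829] [-0.83152209  0.76520069  0.46471125] -0.13790059525924062
(606, 183, 76) [207.81876469 289.0500636 ]
(606, 183, 58) [219.47260329 267.62578875]
(606, 183, 45) [226.45866538 254.79348058]
[612.4972986  227.87076599  56.60124829] [315.73620116 266.47256467]
[564  16  61 108 446] [590.33183857  68.98654709]
[  162    96   310   104 13265] [300.17323784 168.226536  ]
[ 12 124  23  25 117] [ 25.85470085 139.83760684]
```

Run:
```python
from h import *
f=cv2.imread('pics/w8.png');g=cv2.cvtColor(f,cv2.COLOR_BGR2GRAY)
for r in range(236,330,6):
    row=g[r]<45; d=np.diff(np.r_[0,row.astype(int),0]);print(r,[(int(a),int(b)) for a,b in zip(np.nonzero(d==1)[0],np.nonzero(d==-1)[0]) if b-a>4])
```

```text
236 [(229, 237), (574, 579)]
242 [(219, 247), (571, 580)]
248 [(218, 248), (314, 320), (567, 576)]
254 [(217, 248), (314, 320), (564, 572)]
260 [(214, 245), (290, 300), (314, 320), (333, 344), (486, 491), (564, 569)]
266 [(205, 239), (286, 300), (313, 320), (334, 348)]
272 [(199, 236), (285, 299), (314, 320), (334, 349)]
278 [(26, 32), (195, 236), (284, 299), (313, 320), (335, 350)]
284 [(18, 28), (194, 237), (283, 298), (313, 321), (336, 351)]
290 [(195, 235), (282, 301), (313, 320), (333, 352)]
296 [(197, 233), (278, 309), (313, 320), (324, 356)]
302 [(204, 250), (275, 359), (383, 406)]
308 [(185, 190), (216, 254), (260, 375), (379, 417)]
314 [(206, 428)]
320 [(195, 438)]
326 [(185, 450)]
```

>>> {"method": "carry_out", "body": {
  "plan": [
    [-0.15, -1, 0, 0, 0, 0],
    [-0.3, -2, 0, 0, 0, 0],
    [-0.45, -3, 0, 0, 0, 0],
    [-0.65, -4.2, 0, 0, 0, 0],
    [-0.8, -5.4, 0, 0, 0, 0],
    [-1, -6.6, 0, 0, 0, 0],
    [-1.2, -7.8, 0, 0, 0, 0],
    [-1.35, -9, 0, 0, 0, 0],
    [-1.55, -10.2, 0, 0, 0, 0],
    [-1.7, -11.4, 0, 0, 0, 0],
    [-1.9, -12.6, 0, 0, 0, 0],
    [-2.1, -13.8, 0, 0, 0, 0]
  ]
}}

```text
t: 15.75
position: [590.7, 89.0, 56.2]
ee_rot: [-180.0, -0.0, 171.9]
ft_force: [-2.0, 1.6, 1.0]
grip_width: -0.2
grip_force: 1.2
```

>>> {"method": "carry_out", "body": {
  "plan": [
    [-0.12, -0.7, 0, 0, 0, 0],
    [-0.2, -1.2, 0, 0, 0, 0],
    [-0.2, -1.2, 0, 0, 0, 0]
  ]
}}

```text
t: 16.12
position: [589.2, 77.3, 56.3]
ee_rot: [-180.0, 0.0, 171.8]
ft_force: [-0.1, 0.5, 0.3]
grip_width: -0.2
grip_force: 0.0
```

>>> {"method": "carry_out", "body": {
  "plan": [
    [-0.05, -0.3, 0, 0, 0, 0],
    [-0.1, -0.6, 0, 0, 0, 0],
    [-0.15, -0.8, 0, 0, 0, 0],
    [-0.15, -0.8, 0, 0, 0, 0]
  ]
}}

```text
t: 16.62
position: [587.7, 69.6, 56.4]
ee_rot: [-180.0, 0.0, 171.9]
ft_force: [0.3, 0.9, 0.3]
grip_width: -0.0
grip_force: 0.2
```

>>> {"method": "carry_out", "body": {
  "plan": [
    [-0.05, -0.3, 0, 0, 0, 0],
    [-0.05, -0.3, 0, 0, 0, 0]
  ]
}}

```text
t: 16.88
position: [587.0, 66.6, 56.3]
ee_rot: [-180.0, -0.0, 171.9]
ft_force: [0.1, -0.1, -0.6]
grip_width: 0.0
grip_force: 0.2
```

>>> {"method": "carry_out", "body": {
  "plan": [
    [-0.05, -0.2, 0, 0, 0, 0],
    [-0.05, -0.4, 0, 0, 0, 0],
    [-0.05, -0.4, 0, 0, 0, 0]
  ]
}}

```text
t: 17.25
position: [586.9, 65.4, 56.4]
ee_rot: [179.7, 0.0, 172.0]
ft_force: [1.8, 12.9, 0.0]
grip_width: -0.1
grip_force: 6.8
```

Run:
```python
from h import *
f=grab('wrist','w9.png');g=cv2.cvtColor(f['frame'],cv2.COLOR_BGR2GRAY);print(robot.observe()['position'],robot.observe()['ft_force'])
for r in range(242,310,6):
    row=g[r]<45; d=np.diff(np.r_[0,row.astype(int),0]);print(r,[(int(a),int(b)) for a,b in zip(np.nonzero(d==1)[0],np.nonzero(d==-1)[0]) if b-a>4])
```

```text
[586.92378684  65.46593483  56.45676138] [ 1.62471668 14.03479444  0.82251193]
242 [(260, 290)]
248 [(259, 291), (314, 319)]
254 [(260, 289), (313, 320)]
260 [(259, 284), (290, 301), (313, 320), (333, 343)]
266 [(72, 77), (251, 283), (286, 300), (313, 320), (334, 347)]
272 [(67, 75), (247, 300), (313, 320), (334, 349)]
278 [(61, 72), (245, 299), (313, 321), (335, 350)]
284 [(52, 63), (245, 298), (313, 321), (335, 351)]
290 [(247, 302), (313, 321), (333, 352)]
296 [(252, 310), (313, 321), (324, 356)]
302 [(115, 121), (227, 250), (275, 358), (383, 406)]
308 [(111, 118), (217, 254), (260, 373), (380, 417), (441, 447)]
```

The shuttle is home: 13 N against the stop at y 65.4, where 67 was predicted. Backing off and moving over the ball.

>>> {"method": "carry_out", "body": {
  "plan": [
    [0.3, 2, 0, 0, 0, 0],
    [0.6, 4, 3, 0, 0, 0],
    [0.6, 4, 9, 0, 0, 0],
    [0.6, 4, 15, 0, 0, 0],
    [0.6, 4, 21, 0, 0, 0],
    [0, 3, 27, 0, 0, 0],
    [-3, -2, 29, 0, 0, 0],
    [-6, -7, 29, 0, 0, 0],
    [-9, -12, 29, 0, 0, 0],
    [-12.2, -16, 28, 0, 0, 0],
    [-12.2, -18.6, 28, 0, 0, 0],
    [-12.2, -18.6, 28, 0, 0, 0]
  ]
}}

```text
t: 18.8
position: [464.2, -124.3, 336.3]
ee_rot: [-180.0, -0.0, 171.7]
ft_force: [-0.0, 0.3, -0.6]
grip_width: 0.2
grip_force: 0.0
```

Run:
```python
from h import *
f=grab('wrist','w10.png');o=robot.observe();p=o['position'];print(o['t'],p,o['ft_force'])
B=np.array([465.3,-121,290]);print(proj(f,B),'tcp',proj(f,p))
g=cv2.cvtColor(f['frame'],cv2.COLOR_BGR2GRAY)
for r in range(180,300,6):
    row=g[r]<50; d=np.diff(np.r_[0,row.astype(int),0]);print(r,[(int(a),int(b)) for a,b in zip(np.nonzero(d==1)[0],np.nonzero(d==-1)[0]) if b-a>4])
s=grab('scene');d=grab('side')
# shuttle/jar at home: amber blob near head axis
H=np.array([564.3,-84,67]);print('home jar px',proj(s,H),proj(d,H))
for f2,n in((s,'s'),(d,'d')):
    u,v=proj(f2,H).astype(int);h=cv2.cvtColor(f2['frame'],cv2.COLOR_BGR2HSV)[v-18:v+18,u-18:u+18].astype(int)
    m=(h[...,1]>105)&(h[...,0]>14)&(h[...,0]<28);yy,xx=np.nonzero(m);print(n,m.sum(),xx.mean()+u-18,yy.mean()+v-18)
```

```text
18.85 [ 464.50756488 -123.28885982  336.31237635] [ 0.23696175 -0.08004418 -0.39969614]
[321.06408541 227.16956568] tcp [317.24429067 264.05348755]
180 [(3, 10), (16, 36), (48, 53)]
186 [(8, 20), (28, 38)]
192 [(0, 11), (34, 41)]
198 [(1, 18)]
204 [(0, 8), (11, 19), (315, 327)]
210 [(305, 339)]
216 [(300, 343), (355, 370), (443, 452)]
222 [(298, 350), (376, 382), (442, 457)]
228 [(297, 346), (449, 463), (623, 628)]
234 [(299, 345), (453, 459)]
240 [(301, 344), (346, 351), (392, 399)]
246 [(307, 339)]
252 [(313, 320)]
258 [(313, 320), (333, 343)]
264 [(286, 300), (313, 321), (333, 349)]
270 [(285, 300), (313, 321), (334, 349)]
276 [(284, 299), (313, 321), (334, 350)]
282 [(283, 299), (313, 321), (335, 351)]
288 [(282, 298), (313, 321), (335, 352)]
294 [(279, 309), (313, 321), (325, 354)]
home jar px [332.51566044 231.57820556] [322.23553662 212.67291975]
s 135 332.3407407407407 236.76296296296297
d 137 322.7445255474453 215.35036496350364
```

The ball sits at (322,227) as predicted, and the amber jar shows under the head in both fixed views. Bringing the lever down along its arc, first to about 0.4 rad.

>>> {"method": "carry_out", "body": {
  "plan": [
    [0, 0, -1.5, 0, 0, 0],
    [0, 0, -2.6, 0, 0, 0],
    [0, 0, -3.1, 0, 0, 0],
    [-0.4, 0.06, -3.8, 0, 0, 0],
    [-0.8, 0.12, -4.5, 0, 0, 0],
    [-1.2, 0.18, -5.2, 0, 0, 0],
    [-1.5, 0.23, -5.9, 0, 0, 0],
    [-1.8, 0.27, -6.65, 0, 0, 0],
    [-2.06, 0.31, -7.4, 0, 0, 0],
    [-2.28, 0.34, -8.2, 0, 0, 0],
    [-2.45, 0.37, -8.95, 0, 0, 0],
    [-2.45, 0.37, -8.95, 0, 0, 0]
  ]
}}

```text
t: 20.45
position: [440.0, -119.4, 246.4]
ee_rot: [180.0, -0.0, 171.9]
ft_force: [-2.7, 0.6, 4.0]
grip_width: -0.2
grip_force: 2.1
```

```bash
cat > chk.py <<'E'
from h import *
o=robot.observe();print(o['t'],o['position'],o['ft_force'])
x=np.array([.9888,-.1495,0]);pv=np.array([465.3,-121,200])+132.05*x
s=grab('scene');d=grab('side')
for n,f in(('s',s),('d',d)):
    for a in (0.4,0.5,0.6,0.7):
        print(n,a,proj(f,pv-160*np.cos(.6-a)*x+[0,0,160*np.sin(.6-a)]).round(1))
    cv2.imwrite('pics/%s_%d.png'%(n,o['t']*100),f['frame'])
E
python3 chk.py
```

```text
20.45 [ 439.96553466 -119.40757568  246.41359893] [-2.68777998  0.57802915  3.98039019]
s 0.4 [303.6 223.5]
s 0.5 [303.  227.1]
s 0.6 [302.9 230.5]
s 0.7 [303.3 233.7]
d 0.4 [358.8 176.1]
d 0.5 [359.2 180.2]
d 0.6 [359.1 184.1]
d 0.7 [358.7 187.8]
```

>>> {"method": "carry_out", "body": {
  "plan": [
    [-0.12, 0.02, -0.8, 0, 0, 0],
    [-0.22, 0.03, -1.58, 0, 0, 0],
    [-0.3, 0.04, -2.4, 0, 0, 0],
    [-0.32, 0.05, -3.0, 0, 0, 0],
    [-0.32, 0.05, -3.15, 0, 0, 0],
    [-0.32, 0.05, -3.15, 0, 0, 0],
    [-0.32, 0.05, -3.15, 0, 0, 0]
  ]
}}

```text
t: 21.42
position: [436.6, -119.0, 215.6]
ee_rot: [-180.0, -0.0, 171.9]
ft_force: [-5.6, 0.6, 6.1]
grip_width: 0.0
grip_force: 3.4
```

```bash
python3 chk.py
python3 - <<'E'
import glob
from h import *
for n in 'sd':
    p=sorted(glob.glob('pics/%s_2*.png'%n))[-1];print(p)
    g=cv2.cvtColor(cv2.imread(p),cv2.COLOR_BGR2GRAY)
    u,v=(303,230) if n=='s' else (359,184)
    print(g[v-10:v+12,u-9:u+10])
E
```

```text
21.425 [ 436.59712845 -119.02457209  215.55789955] [-5.60247505  0.55529472  6.14144767]
s 0.4 [303.6 223.5]
s 0.5 [303.  227.1]
s 0.6 [302.9 230.5]
s 0.7 [303.3 233.7]
d 0.4 [358.8 176.1]
d 0.5 [359.2 180.2]
d 0.6 [359.1 184.1]
d 0.7 [358.7 187.8]
pics/s_2142.png
[[152 152 152 156 152  75  38  38  38  37  37  43  54  63  86 107 106  97
   62]
 [153 152 150 151 149  79  38  36  38  38  44  58  65  64  81 109 111 103
   67]
 [151 152 148 145 140  71  48  37  37  37  48  62  55  56  67 114 125 114
   99]
 [149 151 148 148 141  87  77  55  38  35  34  38  49  61  67  99 120 105
   94]
 [148 149 152 152 147  96  99  90  35  36  35  38  46  64  58  69  90  85
   80]
 [151 151 153 155 150  96  89 104  43  36  37  36  39  49  52  74  83 108
  118]
 [153 152 155 160 157 106  89 104  54  36  36  38  38  56 106 143 129 173
  184]
 [154 154 156 161 161 115  89 104  53  36  35  37  39  82 178 206 183 185
  191]
 [155 157 158 157 147  59  84 105  59  38  38  39  37  74 174 191 182 165
  155]
 [157 155 156 154 120  34  68 106  68  37  37  34  31  46 103 154 147 142
  143]
 [155 153 154 154 112  28
[... 2046 characters left out ...]
  60  43  44  43  53 123 181 193 186 176 157
  143]
 [172 169 177 182 173 162 141 121 105  89  95 126 153 168 175 158 145 148
  150]
 [158 169 178 166 143 152 158 159 151 147 162 169 172 159 146 148 148 148
  148]
 [165 179 175 158 151 157 159 159 154 160 171 153 139 144 146 144 142 142
  140]
 [176 167 155 152 160 162 162 158 153 147 140 136 137 139 140 138 136 135
  134]
 [163 143 147 157 161 163 162 159 156 149 141 138 139 138 136 135 134 133
  134]
 [144 145 151 162 169 163 159 158 154 147 140 140 141 140 140 137 136 134
  134]
 [144 148 154 165 180 177 164 154 150 146 144 146 146 150 149 145 141 139
  135]
 [143 149 156 159 168 178 176 153 149 144 140 140 136 137 139 137 141 147
  143]]
```

The ball lies at (359,184.6) in the side view and bottoms at 234.7 in the scene view, against predictions of (359.1,184.1) and about 235 for level. The push is 6.1 N, as expected. I'll relieve the sideways friction a little and hold for over three seconds.

>>> {"method": "carry_out", "body": {
  "plan": [
    [-0.05, 0, -0.02, 0, 0, 0],
    [-0.1, 0, -0.03, 0, 0, 0],
    [-0.1, 0, -0.03, 0, 0, 0],
    [-0.1, 0, -0.03, 0, 0, 0],
    [-0.1, 0, -0.03, 0, 0, 0],
    [-0.1, 0, -0.03, 0, 0, 0],
    [-0.1, 0, -0.03, 0, 0, 0],
    [-0.1, 0, -0.03, 0, 0, 0],
    [-0.1, 0, -0.03, 0, 0, 0],
    [-0.1, 0, -0.03, 0, 0, 0],
    [-0.1, 0, -0.03, 0, 0, 0],
    [-0.1, 0, -0.03, 0, 0, 0]
  ]
}}

```text
t: 23.02
position: [436.5, -119.1, 215.6]
ee_rot: [-180.0, 0.1, 171.9]
ft_force: [-2.5, 2.1, 6.1]
grip_width: 0.1
grip_force: 3.3
```

>>> {"method": "carry_out", "body": {
  "plan": [
    [0, 0, 0, 0, 0, 0],
    [0, 0, 0, 0, 0, 0],
    [0, 0, 0, 0, 0, 0],
    [0, 0, 0, 0, 0, 0],
    [0, 0, 0, 0, 0, 0],
    [0, 0, 0, 0, 0, 0],
    [0, 0, 0, 0, 0, 0],
    [0, 0, 0, 0, 0, 0],
    [0, 0, 0, 0, 0, 0],
    [0, 0, 0, 0, 0, 0],
    [0, 0, 0, 0, 0, 0],
    [0, 0, 0, 0, 0, 0]
  ]
}}

```text
t: 24.52
position: [436.5, -119.1, 215.6]
ee_rot: [-180.0, 0.1, 171.9]
ft_force: [-2.1, 0.9, 6.2]
grip_width: -0.1
grip_force: 3.3
```

>>> {"method": "carry_out", "body": {
  "plan": [
    [0, 0, 0, 0, 0, 0],
    [0, 0, 0, 0, 0, 0],
    [0, 0, 0, 0, 0, 0],
    [0, 0, 0, 0, 0, 0],
    [0, 0, 0, 0, 0, 0],
    [0, 0, 0, 0, 0, 0],
    [0, 0, 0, 0, 0, 0],
    [0, 0, 0, 0, 0, 0],
    [0, 0, 0, 0, 0, 0],
    [0, 0, 0, 0, 0, 0],
    [0, 0, 0, 0, 0, 0],
    [0, 0, 0, 0, 0, 0]
  ]
}}

```text
t: 26.02
position: [436.5, -119.1, 215.6]
ee_rot: [-180.0, 0.1, 171.9]
ft_force: [-2.4, 1.3, 6.5]
grip_width: -0.3
grip_force: 3.3
```

```bash
python3 -c "
from plant import robot
print(robot.hand_in())"
```

```text
the job is handed in; nothing more can be done
None
```

The leak test is done and handed in: the amber jar is seated in the nest, the shuttle is home against its stop, and the lever was held level (about 0.6 rad, 6 N push at the ball) for over 4 s and still held at hand-in, at 26 s of the 72 s allowed; no verdict was returned.

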